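Open the bread cupboard's drop front onto its two supports

TASK

Make the bread cupboard's front flap into a serving ledge: first pull both slide-out supports all the way out, with the flap still up, then bring the flap forward and down until it lies level on them. Leave the other things on the shelf where they are.

Things in the scene. Friction and masses are not known exactly. Their poses are not given: they have to be found in the camera images.
- cupboard: green bread cupboard with a wooden slant front, fixed, 300 wide (y), 240 deep (x), 175 high. Origin on the shelf under the middle of its front; x points into the cupboard, away from the robot, y to the robot's left, z up. Its wooden top, at z = 175, runs from x = 62 to 240. Its place and yaw (to 14 degrees) vary
- flap (a joint): drop front: wooden board 270 wide, 12 thick, 165 from hinge line to free edge, 0.45 kg. Rad: 0 = shut, leaning back 25 degrees into the cupboard; 0.436 = upright; 2.007 = level, pointing out; can sag to 2.45. Starts at 0 to 0.12. Stiff (0.18 N m), damped hinge (0.5 N m s/rad): it stays where left near upright, and sinks slowly by itself once some 20 to 35 degrees past upright
- flap_hinge (a point): middle of the flap's hinge line, which runs along the cupboard's y at cupboard x = 0, z = 82, at the middle of the board's thickness; axes as the cupboard's
- flap_edge (a point): middle of the flap's free edge, 165 from the hinge line; z points from hinge to free edge, y along the hinge, x to the board's inner face. No handle: when shut this edge stands about 55 above the cupboard's top with free space behind it, so it can be drawn forward from behind
- support_left (a joint): left slide-out support: wooden bar 22 wide, 50 high (25 to 75 above the shelf) at cupboard y = 95, under the flap. Metres: 0 = in, the bar's end flush with the cupboard's front; 0.10 = out to its stop (towards cupboard -x). Starts at 0 to 0.02; slides with about 2 N, stays where left. The level flap rests on top of it
- tab_left (a point): middle of the top of the left support's red upright pull tab: 44 wide (y), 12 thick (x), top 69 above the shelf; its centre 56 in front of the cupboard's front when in. A strip 22 wide, 12 thick (top 37 above the shelf) joins its foot to the bar, leaving a 50 long gap, open above, between tab and bar. Axes as the cupboard's
- support_right (a joint): right slide-out support: wooden bar 22 wide, 50 high (25 to 75 above the shelf) at cupboard y = -95, under the flap. Metres: 0 = in, the bar's end flush with the cupboard's front; 0.10 = out to its stop (towards cupboard -x). Starts at 0 to 0.02; slides with about 2 N, stays where left. The level flap rests on top of it
- tab_right (a point): middle of the top of the right support's red upright pull tab: 44 wide (y), 12 thick (x), top 69 above the shelf; its centre 56 in front of the cupboard's front when in. A strip 22 wide, 12 thick (top 37 above the shelf) joins its foot to the bar, leaving a 50 long gap, open above, between tab and bar. Axes as the cupboard's
- waffle_iron: closed black plastic waffle iron, about 250 x 200 x 95, origin under its centre; loose, to be left alone
- plates: stack of two white ceramic plates, diameter 214, 30 high, origin under its centre; loose, to be left alone
- jar: empty glass jar with steel lid, diameter 90, 150 high, origin under its centre; loose, to be left alone
- mug: blue ceramic mug, diameter 80, 95 high, origin under its centre; loose, to be left alone
- ladle: stainless steel ladle lying on the shelf, bowl diameter 88 and 32 high, handle 230 long; origin under the bowl, handle towards its own -x; loose, to be left alone

How it is judged:
By the outcome, as a careful person would: the job done as asked, in the order asked, and still so for the second after the job is handed in, with the robot touching nothing.
It also fails if it takes over 64 s, if anything falls off the work surface, if the arm or the gripper's body presses on something with over 40 N, if the wrist force passes 120 N, or if a joint passes its speed limit or range.

ROBOT

A 6-joint arm with a two-finger parallel gripper is mounted at the origin on the work surface. World frame = base frame: x ahead of the robot, y to its left, z up, the work surface at z = 0. Lengths are in mm, angles in rad, forces in N, time in s.
With the tool pointing down it reaches from about 275 to 825 mm from the base axis. Payload 4.9 kg.
Tool frame: the origin (TCP) lies on the front face of the gripper's body, between the roots of the fingers; the fingertips stand 73 mm ahead of it and the grasp point (between the pads) lies 54 mm ahead of it; z points along the fingers, y is the direction in which the jaws open and shut (so a half turn about z gives the same grasp; the last joint's range is limited). The gripper opens to 85 mm and grips with 20 to 120 N. Pads are 22 mm wide; open, the fingers measure 114 mm over their backs; the gripper's body (76 mm by 85 mm) begins 54 mm behind the grasp point. The pads swing forward as they close: fully open they stand 13 mm farther back than shut.
Start: joints at [1.125, 0.326, -0.193, 1.052, 0, 1.437], TCP at [168.719, 523.5, 303.881] pointing down, gripper open.
Joint ranges: [-2.65, 2.65], [-0.97, 1.79], [-1.3, 1.35], [-1.93, 2.1], [-1.47, 1.37], [-3.14, 3.14]. Speed limits (rad/s): [2.57, 2.57, 3.14, 3.14, 3.14, 3.14].

INTERFACE

Orientations are given as [roll, pitch, yaw] about the fixed x, y, z axes, in that order (R = Rz(yaw) Ry(pitch) Rx(roll)).
In Python, from workcell import env gives the robot as it stands.
- The arm moves only by the tool apply_moves, never from a script. Its argument "increments" is a list of rows, each an object with "translation": the shift along the tool's x, y, z in mm, a list of three; "spin": the turn about the tool's z in degrees. In form: [{"translation": [x, y, z], "spin": spin}, ...]. A call has 1 to 12 rows; each row is the pose to reach, as a shift and turn from the pose commanded when the call began, along the tool's axes at that moment; what a row does not reach only later rows make up. A row lasts 1/8 s, in which the tool goes at most 62.5 mm and 10.7 degrees, less where a joint would pass 70% of its speed; a pose out of reach is approached as far as the arm can. A call with a gripper value outside its range is refused whole. "claw" is the finger opening in mm, from 0 to 85.4, set as the call begins (left out, the last holds). The fingers move at their own pace and stop on an object; "newtons" is the grip in N (left out, the last holds). Time passes only in rows, so rows that repeat a pose let the fingers close. It gives the time, the measured TCP pose, the force and the opening at its end, in the units of the state.
- env.state(): the state, without advancing time (a new reading comes with each control period).
- env.camera(name): name is "side" or "top" or "wrist"; returns (picture, depth): 480x640x3 uint8, red, green, blue; 480x640 float32, mm along the optical axis (not along the pixel's ray), 0 where there is no reading.
- env.get_calibration(name): a dict with "intrinsics" (3x3 intrinsics, pixels), "dist" ([k1, k2, p1, p2, k3] as OpenCV has them; the pictures are not rectified), "pose" (4x4, takes a point from camera to world coordinates); the wrist camera has in their place "T_tool_cam" (4x4, takes a point from camera to tool coordinates, whose origin is the TCP and whose axes are the flange's). Camera axes: x right, y up, looking along -z (the intrinsics and any distortion apply to the point x, -y, -z); pixel columns grow to the right and rows downward; lengths in mm; the calibration is good to about 2 mm. A picture is of the moment at which its call begins: read the wrist's pose just before it. get_calibration takes no time and is no camera call.
- env.sign_off(): hands the job in, once; it reports no verdict.
The state is a dict: "time_s": time; "joint_positions": joint angles; "joint_velocities": joint speeds; "joint_torque": joint torques, N m; "eef_pos": TCP position; "tool_rot": TCP orientation; "ft_force": force on the tool from outside, world axes, zero at the start; "ft_torque": the same for the moment, N m; "opening": finger opening in mm.
Only numpy, scipy, OpenCV 4.12 (cv2) and the standard library are available. Lean on these libraries where they do the work, as an engineer would, in place of code of your own. Each camera call takes 0.05 s, during which the arm holds its last target. There are 200 camera calls.

## Working session

There is one attempt and no reset: what is moved stays moved. The work goes in short steps, Python scripts to look and compute and a tool call to move; the robot and the scene stay as the last step left them, time stands still between calls to the robot, and variables do not carry over. Pictures are saved under pics/ and viewed, about 8 in all and at most 12, crops included, and the job is handed in when it is done.

Besides the shell and the picture viewer there is one more tool, called after "Emit:" as name([rows], argument=value, ...), one row to a line, values as JSON. apply_moves: Moves the arm, as the interface text tells. Its arguments: {"type":"object","properties":{"increments":{"type":"array","items":{"type":"object","properties":{"translation":{"type":"array","items":{"type":"number"}},"spin":{"type":"number"}}}},"claw":{"type":"number"},"newtons":{"type":"number"}},"required":["increments"]}

```bash
mkdir -p pics; ls; cat > h.py <<'E'
import numpy as np, cv2
from workcell import env
from scipy.spatial.transform import Rotation as R
def shot(n,f):
    s=env.state(); p,d=env.camera(n); cv2.imwrite(f,p[:,:,::-1]); return s,p,d
def cloud(n,s,d):
    c=env.get_calibration(n); K=np.array(c["intrinsics"]); D=np.array(c["dist"],float)
    v,u=np.mgrid[0:480,0:640]
    q=cv2.undistortPoints(np.stack([u,v],-1).reshape(-1,1,2).astype(float),K,D).reshape(480,640,2)
    P=np.stack([q[...,0]*d,-q[...,1]*d,-d],-1)
    if n=="wrist":
        T=np.array(c["T_tool_cam"]); W=np.eye(4); W[:3,:3]=R.from_euler('xyz',s["tool_rot"]).as_matrix(); W[:3,3]=s["eef_pos"]; T=W@T
    else: T=np.array(c["pose"])
    P=P@T[:3,:3].T+T[:3,3]; P[d<=0]=np.nan; return P
E
python3 - <<'E'
from h import *
print(env.state())
ims=[]
for n in("top","side"):
    s,p,d=shot(n,f"pics/{n}0.png"); np.save(f"{n}0.npy",cloud(n,s,d)); 
    print(n,np.array(env.get_calibration(n)["pose"]).round(2).tolist())
E
```

```text
pics
{'time_s': 0.0, 'joint_positions': array([ 1.12479853e+00,  3.26918451e-01, -1.93609653e-01,  1.05198140e+00,
        2.28484660e-05,  1.43662363e+00]), 'joint_velocities': array([-4.81870555e-04,  1.24715765e-03, -1.50755037e-03, -2.17877076e-03,
        7.56147343e-05, -1.01648180e-03]), 'joint_torque': array([-1.30585620e-03, -4.43402445e+01,  2.62441313e+01,  1.55927410e-02,
       -6.55600093e-05,  1.47965198e-05]), 'eef_pos': array([168.50642539, 523.06523626, 303.10578544]), 'tool_rot': array([-3.13989793e+00, -2.51815617e-04,  2.82976732e+00]), 'ft_force': array([ 0.62121293,  0.31458447, -0.1686304 ]), 'ft_torque': array([ 0.03245991, -0.02562952, -0.00709488]), 'opening': 85.62744225323647}
top [[0.04, 0.98, -0.22, 222.01], [-1.0, 0.04, -0.01, 22.26], [0.0, 0.22, 0.98, 1453.68], [0.0, 0.0, 0.0, 1.0]]
side [[1.0, 0.03, -0.05, 414.16], [-0.06, 0.54, -0.84, -1345.74], [-0.0, 0.84, 0.54, 1036.49], [0.0, 0.0, 0.0, 1.0]]
```

View pics/top0.png

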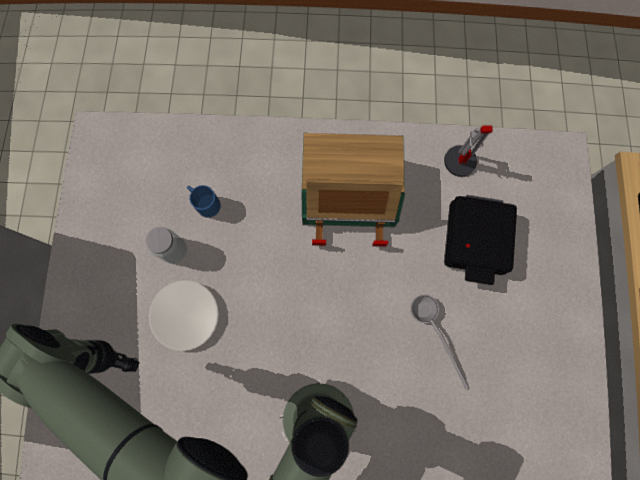

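View pics/side0.png

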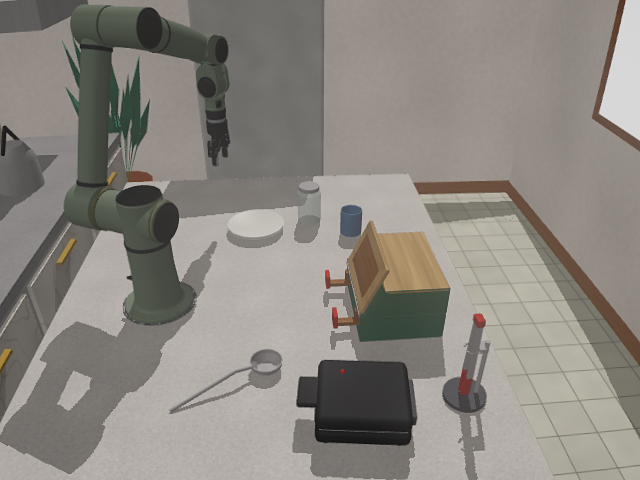

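The top view shows the cupboard at px (303–404, 133–225), with red tabs near (319,242) and (380,242). The side view shows the flap shut and leaning back, with its edge above the top. Next I measure these.

```bash
python3 - <<'E'
from h import *
for n in("top","side"):
    P=np.load(f"{n}0.npy"); p=cv2.imread(f"pics/{n}0.png").astype(int); b,g,r=p[...,0],p[...,1],p[...,2]
    m=((r>120)&(g<70)&(b<70)).astype(np.uint8)
    k,l,st,c=cv2.connectedComponentsWithStats(m)
    for i in range(1,k):
        if st[i,4]>15:
            q=P[(l==i)]; q=q[~np.isnan(q[:,0])]; t=q[q[:,2]>60]
            print(n,c[i].round(),st[i,4],np.median(q,0).round(1), 'top',t.mean(0).round(1) if len(t) else '', q[:,2].max())
    w=P[(P[...,2]>171)&(P[...,2]<180)&(P[...,0]>500)&(abs(P[...,1])<300)].astype(np.float32)
    print(n,'top',cv2.minAreaRect(w[:,:2]),len(w), np.median(w[:,2]))
    w=P[(P[...,2]>190)&(P[...,2]<245)&(P[...,0]>450)&(P[...,0]<800)&(abs(P[...,1]-0)<200)].astype(np.float32)
    print(n,'flap upper',len(w)); 
    if len(w)>20: print(cv2.minAreaRect(w[:,:2]),w[:,2].max(), w[w[:,2]>225].mean(0) )
E
```

```text
top [487. 128.] 51 [ 835.6 -439.3  259.6] top [ 835.3 -440.1  259.8] 265.7128284491798
top [318. 241.] 48 [529.5  21.4  68.2] top [529.   22.7  68.6] 73.7604044612956
top [380. 242.] 44 [ 534.2 -166.2   69. ] top [ 534.1 -166.8   69.4] 76.54022230236433Traceback (most recent call last):
  File "<stdin>", line 11, in <module>
cv2.error: OpenCV(4.12.0) /io/opencv/modules/imgproc/src/convhull.cpp:143: error: (-215:Assertion failed) total >= 0 && (depth == CV_32F || depth == CV_32S) in function 'convexHull'
```

```bash
python3 - <<'E'
from h import *
for n in("top","side"):
    P=np.load(f"{n}0.npy"); p=cv2.imread(f"pics/{n}0.png").astype(int); b,g,r=p[...,0],p[...,1],p[...,2]
    if n=="top":
        for u,v in [(250,150),(250,250),(350,140),(350,155),(350,170),(350,180),(350,184),(310,188),(310,200),(350,200),(350,212),(350,218),(350,222),(350,230),(315,150),(390,150)]: print((u,v),P[v,u].round(0))
    else:
        for u,v in [(410,260),(400,240),(375,230),(371,226),(355,290),(384,275),(335,318),(327,280),(365,240)]: print((u,v),P[v,u].round(0))
    z=P[...,2]; x=P[...,0]; y=P[...,1]
    ok=(x>560)&(x<850)&(y<130)&(y>-270)
    m=ok&(abs(z-175)<6); w=P[m].astype(np.float32)
    if len(w)>50: print(n,'top rect',cv2.minAreaRect(w[:,:2]),len(w),np.median(w[:,2]))
    m=ok&(z>195)&(z<250); w=P[m].astype(np.float32)
    print(n,len(w)); 
    if len(w)>20: print(cv2.minAreaRect(w[:,:2]),np.percentile(z[m],[50,95,99]))
E
```

```text
(250, 150) [847. 266.   2.]
(250, 250) [506. 241.  -2.]
(350, 140) [818. -58. 174.]
(350, 155) [770. -60. 174.]
(350, 170) [724. -61. 171.]
(350, 180) [671. -58. 231.]
(350, 184) [661. -58. 226.]
(310, 188) [649.  53. 212.]
(310, 200) [627.  52. 169.]
(350, 200) [631. -63. 172.]
(350, 212) [609. -68. 123.]
(350, 218) [600. -70.  91.]
(350, 222) [606. -75.  22.]
(350, 230) [585. -78.  -1.]
(315, 150) [782.  45. 172.]
(390, 150) [ 793. -179.  171.]Traceback (most recent call last):
  File "<stdin>", line 11, in <module>
cv2.error: OpenCV(4.12.0) /io/opencv/modules/imgproc/src/convhull.cpp:143: error: (-215:Assertion failed) total >= 0 && (depth == CV_32F || depth == CV_32S) in function 'convexHull'
```

```bash
python3 - <<'E'
from h import *
for n in("top","side"):
    P=np.load(f"{n}0.npy"); p=cv2.imread(f"pics/{n}0.png").astype(int); b,g,r=p[...,0],p[...,1],p[...,2]
    z=P[...,2]; x=P[...,0]; y=P[...,1]
    m=((r>120)&(g<70)&(b<70)).astype(np.uint8)
    k,l,st,c=cv2.connectedComponentsWithStats(m)
    for i in range(1,k):
        if st[i,4]>15:
            q=P[l==i]; t=q[q[:,2]>62]; print(n,c[i].round(),st[i,4],np.nanmedian(q,0).round(1),t.mean(0).round(1),q.max(0).round())
    ok=(x>540)&(x<860)&(y<130)&(y>-270)
    for nm,lo,hi in(("top",168,182),("flap",195,250)):
        m=ok&(z>lo)&(z<hi); 
        if nm=="top": m&=x>680
        w=P[m].astype(np.float32)
        print(n,nm,len(w))
        if len(w)>20:
            r_=cv2.minAreaRect(np.ascontiguousarray(w[:,:2])); print(r_,cv2.boxPoints(r_).round().tolist(),np.percentile(z[m],[50,95,99]))
            if nm=="flap":
                A=np.c_[w[:,1],w[:,2],np.ones(len(w))]; print('x=a*y+b*z+c',np.linalg.lstsq(A,w[:,0],rcond=None)[0])
E
```

```text
top [487. 128.] 51 [ 835.6 -439.3  259.6] [ 835.3 -440.1  259.8] [ 843. -428.  266.]
top [318. 241.] 48 [529.5  21.4  68.2] [529.   22.7  68.6] [550.  43.  74.]
top [380. 242.] 44 [ 534.2 -166.2   69. ] [ 534.2 -166.7   69.6] [ 540. -146.   77.]
top top 4668
((759.5528564453125, -69.34846496582031), (162.88339233398438, 301.53656005859375), 0.7890954613685608) [[676.0, 80.0], [680.0, -221.0], [843.0, -219.0], [839.0, 83.0]] [174.92127352 179.14572912 180.70219255]
top flap 1278
((656.8838500976562, -72.28216552734375), (32.79689025878906, 268.1963806152344), 0.9168677926063538) [[638.0, 62.0], [643.0, -207.0], [675.0, -206.0], [671.0, 62.0]] [220.17261719 234.47632681 236.70084401]
x=a*y+b*z+c [-1.83161765e-02  5.58627162e-01  5.32713081e+02]
side [327. 274.] 18 [532.2  15.4  69.5] [531.8  15.3  69.5] [537.  38.  74.]
side [335. 312.] 31 [ 537.7 -172.    69.7] [ 537.8 -171.3   69.2] [ 543. -149.   73.]
side [478. 319.] 19 [ 832.3 -453.5  258.1] [ 834.9 -450.   258.7] [ 848. -433.  261.]
side top 3090
((761.0565185546875, -71.63630676269531), (164.37611389160156, 312.6517333984375), 0.6265843510627747) [[677.0, 84.0], [681.0, -229.0], [845.0, -227.0], [842.0, 86.0]] [175.25435386 178.46264901 179.8778946 ]
side flap 752
((660.1596069335938, -73.6116943359375), (31.013395309448242, 274.6257019042969), 1.3926829099655151) [[641.0, 63.0], [648.0, -211.0], [679.0, -211.0], [672.0, 64.0]] [219.6742858  234.41350161 235.76035514]
x=a*y+b*z+c [-2.45527945e-02  5.50670999e-01  5.37106307e+02]
```

```bash
cat >> h.py <<'E'
def inc(*pts):
    s=env.state(); M=R.from_euler('xyz',s["tool_rot"]).as_matrix()
    for p in pts: print(p,'->',(M.T@(np.array(p)-s["eef_pos"])).round(1).tolist())
E
python3 -c "
from h import *
inc((531,20,200),(531,20,300))"
```

```text
(531, 20, 200) -> [-499.4, -367.5, 103.7]
(531, 20, 300) -> [-499.3, -367.7, 3.7]
```

Emit:
apply_moves([
  {"translation": [-50,-37,0],"spin": 8},
  {"translation": [-100,-74,0],"spin": 16},
  {"translation": [-150,-110,0],"spin": 24},
  {"translation": [-200,-147,0],"spin": 32},
  {"translation": [-250,-184,0],"spin": 40},
  {"translation": [-300,-221,10],"spin": 48},
  {"translation": [-350,-257,30],"spin": 56},
  {"translation": [-400,-294,55],"spin": 64},
  {"translation": [-450,-331,80],"spin": 71},
  {"translation": [-499,-367,104],"spin": 71},
  {"translation": [-499,-367,104],"spin": 71},
], claw=45)

```text
time_s: 1.48
eef_pos: [531.8, 18.4, 198.0]
tool_rot: [-3.14, 0.0, 1.586]
ft_force: [-0.4, -0.1, -0.3]
opening: 45.4
```

```bash
python3 - <<'E'
from h import *
s,p,d=shot("wrist","pics/w1.png"); P=cloud("wrist",s,d); np.save("w1.npy",P)
print(s["time_s"],s["eef_pos"],s["tool_rot"],s["opening"],s["ft_force"])
p=p.astype(int); r,g,b=p[...,0],p[...,1],p[...,2]
m=((r>110)&(g<70)&(b<70)).astype(np.uint8)
k,l,st,c=cv2.connectedComponentsWithStats(m)
for i in range(1,k):
    if st[i,4]>60:
        q=P[l==i]; t=q[(q[:,2]>63)&(q[:,2]<76)]; print(c[i].round(),st[i].tolist(),np.nanmedian(q,0).round(1),len(t))
        if len(t)>20: print(np.percentile(t,[2,50,98],axis=0).round(1).tolist(), cv2.minAreaRect(np.ascontiguousarray(t[:,:2].astype(np.float32))))
E
```

```text
1.475 [531.84158858  18.35165399 198.00880942] [-3.13963892e+00  1.18139224e-04  1.58646497e+00] 45.41215320782423 [-0.43047685 -0.05392351 -0.26396427]
[317. 251.] [308, 218, 19, 69, 1144] [531.6  24.9  68.9] 1141
[[526.6, 3.5, 67.5], [531.6, 24.9, 68.9], [536.5, 44.2, 70.3]] ((531.6159057617188, 23.416872024536133), (10.603800773620605, 43.17366409301758), 1.3159130811691284)
```

View pics/w1.png

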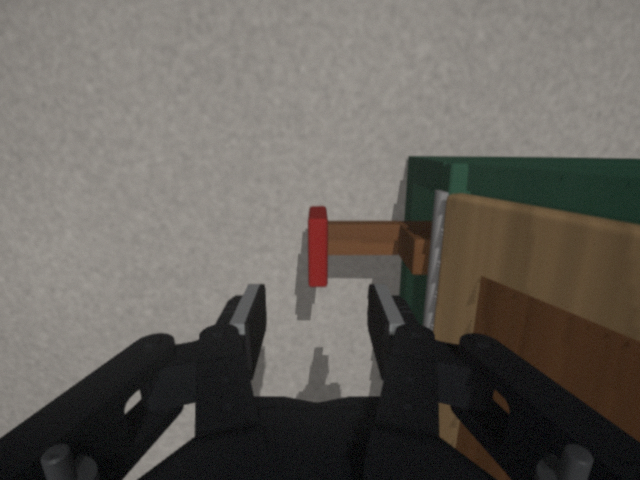

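Tab left is centred at (531.6, 23.5, 69) and is 43 × 11, which matches the sizes given. I descend and grip it.

Emit:
apply_moves([
  {"translation": [5,0,30]},
  {"translation": [5,0,60]},
  {"translation": [5,0,83]},
  {"translation": [5,0,83]},
])

```text
schema error: expected keys translation, spin
```

Emit:
apply_moves([
  {"translation": [0,0,0]},
  {"translation": [0,0,0]},
  {"translation": [0,0,0]},
  {"translation": [0,0,0]},
], claw=5, newtons=30)

```text
schema error: expected keys translation, spin
```

Emit:
apply_moves([
  {"translation": [0,-15,0]},
  {"translation": [0,-30,0]},
  {"translation": [0,-45,0]},
  {"translation": [0,-60,0]},
  {"translation": [0,-75,0]},
  {"translation": [0,-82,0]},
  {"translation": [0,-82,0]},
])

```text
schema error: expected keys translation, spin
```

Emit:
apply_moves([
  {"translation": [5,0,30],"spin": 0},
  {"translation": [5,0,60],"spin": 0},
  {"translation": [5,0,83],"spin": 0},
  {"translation": [5,0,83],"spin": 0},
])

```text
time_s: 2.02
eef_pos: [528.9, 27.5, 115.9]
tool_rot: [-3.138, -0.001, 1.592]
ft_force: [-0.5, 0.2, -0.0]
opening: 45.0
```

Emit:
apply_moves([
  {"translation": [0,0,0],"spin": 0},
  {"translation": [0,0,0],"spin": 0},
  {"translation": [0,0,0],"spin": 0},
  {"translation": [0,0,0],"spin": 0},
], claw=5, newtons=30)

```text
time_s: 2.52
eef_pos: [531.7, 26.4, 118.3]
tool_rot: [3.139, -0.001, 1.591]
ft_force: [-0.9, 2.1, 6.7]
opening: 11.1
```

Emit:
apply_moves([
  {"translation": [0,-15,0],"spin": 0},
  {"translation": [0,-30,0],"spin": 0},
  {"translation": [0,-45,0],"spin": 0},
  {"translation": [0,-60,0],"spin": 0},
  {"translation": [0,-75,0],"spin": 0},
  {"translation": [0,-82,0],"spin": 0},
  {"translation": [0,-82,0],"spin": 0},
])

```text
time_s: 3.4
eef_pos: [449.5, 24.9, 118.3]
tool_rot: [3.139, -0.001, 1.591]
ft_force: [-1.0, 3.3, 11.4]
opening: 11.5
```

Emit:
apply_moves([
  {"translation": [0,-3,0],"spin": 0},
  {"translation": [0,-5,0],"spin": 0},
  {"translation": [0,-7,0],"spin": 0},
  {"translation": [0,-9,0],"spin": 0},
  {"translation": [0,-9,0],"spin": 0},
])

```text
time_s: 4.03
eef_pos: [443.4, 24.7, 118.3]
tool_rot: [3.134, -0.002, 1.591]
ft_force: [5.9, 3.9, 2.0]
opening: 11.3
```

Emit:
apply_moves([
  {"translation": [0,-3,0],"spin": 0},
  {"translation": [0,-6,0],"spin": 0},
  {"translation": [0,-6,0],"spin": 0},
])

```text
time_s: 4.4
eef_pos: [442.6, 24.6, 118.5]
tool_rot: [3.124, -0.003, 1.591]
ft_force: [21.6, 5.7, -20.4]
opening: 11.0
```

Emit:
apply_moves([
  {"translation": [0,8,0],"spin": 0},
  {"translation": [0,8,0],"spin": 0},
  {"translation": [0,8,0],"spin": 0},
], claw=45)

```text
time_s: 4.78
eef_pos: [441.1, 24.3, 116.7]
tool_rot: [-3.14, 0.0, 1.591]
ft_force: [0.4, -0.7, 0.2]
opening: 45.1
```

```bash
python3 -c "
from h import *
s=env.state();print(s['eef_pos'],s['opening'],s['ft_force'])
inc((536.5,-166,200),(443,24,200))"
```

```text
[441.13913545  24.32779456 116.73594926] 45.10749060919025 [ 0.35575793 -0.69945646  0.18026095]
(536.5, -166, 200) -> [-192.2, 91.5, -83.4]
(443, 24, 200) -> [-0.4, 1.7, -83.3]
```

Emit:
apply_moves([
  {"translation": [0,0,-45],"spin": 0},
  {"translation": [0,0,-84],"spin": 0},
  {"translation": [-50,23,-84],"spin": 0},
  {"translation": [-100,46,-84],"spin": 0},
  {"translation": [-150,70,-84],"spin": 0},
  {"translation": [-192,91,-84],"spin": 0},
  {"translation": [-192,91,-84],"spin": 0},
  {"translation": [-192,91,-84],"spin": 0},
])

```text
time_s: 5.78
eef_pos: [535.6, -165.3, 200.3]
tool_rot: [-3.14, -0.001, 1.59]
ft_force: [-0.2, 0.4, -0.3]
opening: 44.9
```

```bash
python3 - <<'E'
from h import *
s,p,d=shot("wrist","pics/w2.png"); P=cloud("wrist",s,d)
print(s["time_s"],s["eef_pos"],s["tool_rot"],s["opening"],s["ft_force"])
p=p.astype(int); r,g,b=p[...,0],p[...,1],p[...,2]
m=((r>110)&(g<70)&(b<70)).astype(np.uint8)
k,l,st,c=cv2.connectedComponentsWithStats(m)
for i in range(1,k):
    if st[i,4]>60:
        q=P[l==i]; t=q[(q[:,2]>63)&(q[:,2]<76)]; print(c[i].round(),st[i].tolist(),len(t))
        if len(t)>20: print(np.percentile(t,[2,50,98],axis=0).round(1).tolist(), cv2.minAreaRect(np.ascontiguousarray(t[:,:2].astype(np.float32))))
s,p,d=shot("top","pics/t2.png"); P=cloud("top",s,d); p=p.astype(int); r,g,b=p[...,0],p[...,1],p[...,2]
m=((r>120)&(g<70)&(b<70))&(P[...,2]>60)&(P[...,2]<80); q=P[m&(P[...,1]>-50)]; print('left tab top cam',q.mean(0) if len(q) else None)
E
```

```text
5.775 [ 535.60507566 -165.28204445  200.31744394] [-3.13954367e+00 -1.19650001e-03  1.59023538e+00] 44.934064884571555 [-0.16778     0.38859784 -0.27700536]
[320. 259.] [311, 225, 19, 69, 1216] 1207
[[531.6, -186.2, 66.7], [536.9, -164.6, 68.9], [542.2, -145.1, 70.3]] ((537.069091796875, -166.13156127929688), (10.862655639648438, 42.8594970703125), 0.8858889937400818)
left tab top cam [441.07354634  21.30165839  68.91645651]
```

Emit:
apply_moves([
  {"translation": [0,1,30],"spin": 0},
  {"translation": [0,1,60],"spin": 0},
  {"translation": [0,1,84],"spin": 0},
  {"translation": [0,1,84],"spin": 0},
])

```text
time_s: 6.38
eef_pos: [536.0, -164.0, 115.4]
tool_rot: [-3.138, -0.002, 1.592]
ft_force: [-0.1, 0.7, 0.5]
opening: 45.1
```

Emit:
apply_moves([
  {"translation": [0,0,0],"spin": 0},
  {"translation": [0,0,0],"spin": 0},
  {"translation": [0,0,0],"spin": 0},
  {"translation": [0,0,0],"spin": 0},
], claw=5, newtons=30)

```text
time_s: 6.88
eef_pos: [538.4, -165.8, 118.3]
tool_rot: [3.14, 0.0, 1.591]
ft_force: [-0.0, 1.2, 6.3]
opening: 11.4
```

Emit:
apply_moves([
  {"translation": [0,-15,0],"spin": 0},
  {"translation": [0,-30,0],"spin": 0},
  {"translation": [0,-45,0],"spin": 0},
  {"translation": [0,-60,0],"spin": 0},
  {"translation": [0,-75,0],"spin": 0},
  {"translation": [0,-82,0],"spin": 0},
  {"translation": [0,-88,0],"spin": 0},
  {"translation": [0,-91,0],"spin": 0},
  {"translation": [0,-91,0],"spin": 0},
])

```text
time_s: 8.0
eef_pos: [447.6, -167.5, 118.3]
tool_rot: [3.139, -0.0, 1.591]
ft_force: [0.1, 3.8, 9.2]
opening: 11.7
```

Emit:
apply_moves([
  {"translation": [0,-2,0],"spin": 0},
  {"translation": [0,-5,0],"spin": 0},
  {"translation": [0,-8,0],"spin": 0},
  {"translation": [0,-8,0],"spin": 0},
  {"translation": [0,-8,0],"spin": 0},
])

```text
time_s: 8.62
eef_pos: [446.0, -167.8, 118.4]
tool_rot: [3.125, -0.003, 1.593]
ft_force: [20.7, 6.2, -10.7]
opening: 11.5
```

Emit:
apply_moves([
  {"translation": [0,7,0],"spin": 0},
  {"translation": [0,7,0],"spin": 0},
  {"translation": [0,7,0],"spin": 0},
], claw=45)

```text
time_s: 9.0
eef_pos: [445.1, -167.6, 116.8]
tool_rot: [-3.141, -0.0, 1.59]
ft_force: [-0.3, -0.5, 0.3]
opening: 44.8
```

Emit:
apply_moves([
  {"translation": [0,0,-50],"spin": 0},
  {"translation": [0,0,-110],"spin": 0},
  {"translation": [0,0,-170],"spin": 0},
  {"translation": [0,0,-235],"spin": 0},
  {"translation": [0,0,-235],"spin": 0},
], claw=0)

```text
time_s: 9.62
eef_pos: [447.1, -168.7, 356.8]
tool_rot: [3.134, 0.005, 1.59]
ft_force: [0.9, -0.4, -0.6]
opening: 0.1
```

```bash
python3 - <<'E'
from h import *
s=env.state();print(s['eef_pos'],s['opening'],s['time_s'],s['joint_positions'].round(2))
inc((712,-71,350),(712,-71,263))
for n in("top","side"):
    s,p,d=shot(n,f"pics/{n}3.png"); P=cloud(n,s,d); x,y,z=P[...,0],P[...,1],P[...,2]; r,g,b=[p[...,i].astype(int) for i in range(3)]
    m=(r>110)&(g<75)&(b<75)&(z>55)&(z<80)
    for k in((y>-70),(y<-70)): 
        q=P[m&k]; print(n,'tab',len(q),q.mean(0).round(1) if len(q) else '')
    q=P[(x>540)&(x<720)&(y<130)&(y>-270)&(z>222)&(z<245)]; print(n,'edge',len(q),np.percentile(q,[2,50,98],axis=0).round() if len(q) else '')
E
```

```text
[ 447.09111731 -168.70729813  356.75342225] 0.06599807861522315 9.625 [-0.52  0.15 -0.28  1.13 -0.    1.04]
(712, -71, 350) -> [92.6, 266.7, 8.3]
(712, -71, 263) -> [93.0, 266.1, 95.3]
top tab 203 [516.2  22.3  73.1]
top tab 121 [ 562.5 -173.2   74.3]
top edge 585 [[ 654. -199.  223.]
 [ 662.  -67.  230.]
 [ 672.   59.  237.]]
side tab 29 [444.9   7.7  65.8]
side tab 107 [ 698.  -353.1   67.2]
side edge 337 [[ 658. -207.  222.]
 [ 665.  -90.  231.]
 [ 676.   55.  236.]]
```

Emit:
apply_moves([
  {"translation": [18,50,5],"spin": 0},
  {"translation": [36,100,5],"spin": 0},
  {"translation": [54,155,5],"spin": 0},
  {"translation": [72,210,5],"spin": 0},
  {"translation": [90,266,8],"spin": 0},
  {"translation": [93,266,8],"spin": 0},
  {"translation": [93,266,40],"spin": 0},
  {"translation": [93,266,70],"spin": 0},
  {"translation": [93,266,94],"spin": 0},
  {"translation": [93,266,94],"spin": 0},
  {"translation": [93,266,94],"spin": 0},
])

```text
time_s: 11.1
eef_pos: [708.7, -69.7, 257.7]
tool_rot: [-3.14, -0.0, 1.59]
ft_force: [0.4, 0.1, 0.9]
opening: -0.1
```

```bash
python3 - <<'E'
from h import *
s,p,d=shot("side","pics/s4.png"); print(s['eef_pos'],s['opening'],s['ft_force'],s['time_s'])
c=p[120:380,220:500]; cv2.imwrite("pics/s4c.png",cv2.resize(c,None,fx=2,fy=2)[:,:,::-1])
E
```

```text
[708.69961966 -69.66381419 257.65051542] -0.1359360221619563 [0.39028588 0.10880977 0.87013368] 11.1
```

View pics/s4c.png

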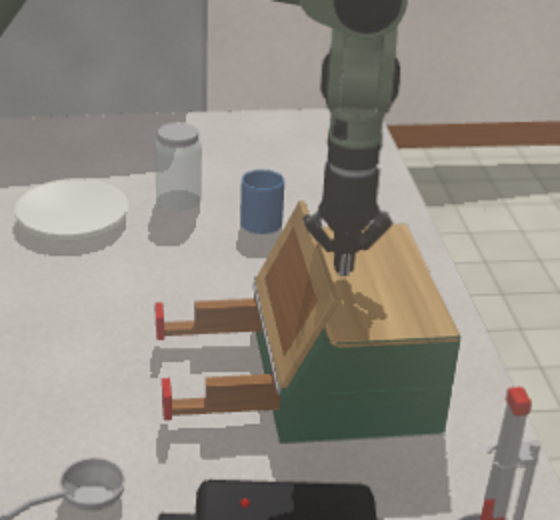

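Both supports are fully out, and the fingers are behind the shut flap. The linkage knuckles spread along x and would reach the flap edge first. I raise the hand, turn it 90°, and come back down.

Emit:
apply_moves([
  {"translation": [0,0,-45],"spin": 0},
  {"translation": [0,0,-50],"spin": -9},
  {"translation": [0,0,-50],"spin": -19},
  {"translation": [0,0,-50],"spin": -29},
  {"translation": [0,0,-50],"spin": -39},
  {"translation": [0,0,-50],"spin": -49},
  {"translation": [0,0,-50],"spin": -59},
  {"translation": [0,0,-50],"spin": -69},
  {"translation": [0,0,-50],"spin": -79},
  {"translation": [0,0,-50],"spin": -90},
  {"translation": [0,0,-25],"spin": -90},
  {"translation": [0,0,-5],"spin": -90},
])

```text
time_s: 12.65
eef_pos: [709.7, -69.5, 263.1]
tool_rot: [-3.141, 0.001, -3.122]
ft_force: [-1.3, 0.1, -0.2]
opening: -0.2
```

Emit:
apply_moves([
  {"translation": [0,0,0],"spin": 0},
  {"translation": [10,0,0],"spin": 0},
  {"translation": [20,0,0],"spin": 0},
  {"translation": [30,0,0],"spin": 0},
  {"translation": [40,0,0],"spin": 0},
  {"translation": [50,0,0],"spin": 0},
  {"translation": [50,0,0],"spin": 0},
])

```text
time_s: 13.52
eef_pos: [665.4, -70.7, 271.9]
tool_rot: [-3.139, 0.021, -3.121]
ft_force: [7.8, 2.1, 22.2]
opening: -0.1
```

Emit:
apply_moves([
  {"translation": [0,0,-8],"spin": 0},
  {"translation": [0,0,-16],"spin": 0},
  {"translation": [0,0,-20],"spin": 0},
  {"translation": [0,0,-20],"spin": 0},
])

```text
time_s: 14.02
eef_pos: [659.4, -70.4, 282.6]
tool_rot: [3.141, -0.001, -3.122]
ft_force: [-0.6, 0.8, -0.4]
opening: 0.3
```

```bash
python3 - <<'E'
from h import *
s,p,d=shot("side","pics/s5.png"); print(s['eef_pos'],s['opening'],s['ft_force'],s['time_s'])
c=p[140:360,260:480]; cv2.imwrite("pics/s5c.png",cv2.resize(c,None,fx=2.6,fy=2.6)[:,:,::-1])
E
```

```text
[659.4408272  -70.35755337 282.58591477] 0.3021347791839973 [-0.59251021  0.78488316 -0.41510707] 14.025
```

View pics/s5c.png

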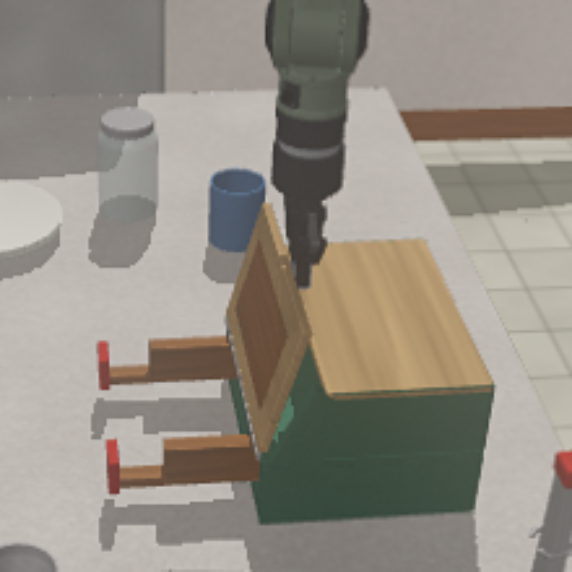

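The side view shows the flap now about 15–20° short of upright with the fingers still behind it, and contact is clear. I keep drawing it forward.

Emit:
apply_moves([
  {"translation": [8,0,0],"spin": 0},
  {"translation": [16,0,0],"spin": 0},
  {"translation": [24,0,0],"spin": 0},
  {"translation": [32,0,0],"spin": 0},
  {"translation": [40,0,0],"spin": 0},
  {"translation": [48,0,0],"spin": 0},
  {"translation": [56,0,0],"spin": 0},
  {"translation": [56,0,0],"spin": 0},
])

```text
time_s: 15.08
eef_pos: [602.5, -71.4, 282.4]
tool_rot: [3.141, -0.003, -3.122]
ft_force: [-0.1, 0.2, 0.3]
opening: 0.2
```

Emit:
apply_moves([
  {"translation": [8,0,0],"spin": 0},
  {"translation": [16,0,0],"spin": 0},
  {"translation": [24,0,0],"spin": 0},
  {"translation": [32,0,4],"spin": 0},
  {"translation": [40,0,8],"spin": 0},
  {"translation": [48,0,12],"spin": 0},
  {"translation": [56,0,16],"spin": 0},
  {"translation": [64,0,20],"spin": 0},
  {"translation": [72,0,20],"spin": 0},
  {"translation": [80,0,20],"spin": 0},
  {"translation": [80,0,20],"spin": 0},
])

```text
time_s: 16.45
eef_pos: [523.0, -73.0, 262.8]
tool_rot: [3.141, -0.001, -3.122]
ft_force: [0.0, 0.4, -0.0]
opening: 0.4
```

```bash
cat >> h.py <<'E'
def flap(n,s,d,cx=600.5,cy=-71.5,yaw=0.017):
    P=cloud(n,s,d); q=P[~np.isnan(P[...,0])]-[cx,cy,0]
    c,si=np.cos(yaw),np.sin(yaw); L=np.c_[q[:,0]*c+q[:,1]*si,-q[:,0]*si+q[:,1]*c,q[:,2]]
    m=(L[:,0]<-8)&(L[:,0]>-178)&(L[:,2]>60)&((abs(L[:,1]-100)<28)|(abs(L[:,1]+100)<28)); w=L[m]
    r=np.hypot(w[:,0],w[:,2]-82); th=np.degrees(np.arctan2(-w[:,0],w[:,2]-82)); k=r>80
    print(n,k.sum(),'deg past upright pct',np.percentile(th[k],[5,25,50,75,95]).round(1) if k.sum() else '','rmax',r.max().round() if len(r) else '','z far',np.percentile(w[k][:,2],[5,50,95]).round(1) if k.sum() else '')
E
python3 - <<'E'
from h import *
for n in("top","side"):
    s,p,d=shot(n,f"pics/{n}6.png"); flap(n,s,d)
print(s['time_s'],s['eef_pos'],s['ft_force'])
c=p[140:360,260:480]; cv2.imwrite("pics/s6c.png",cv2.resize(c,None,fx=2.6,fy=2.6)[:,:,::-1])
E
```

```text
top 704 deg past upright pct [38.7 40.1 40.8 42.  95. ] rmax 639.0 z far [ 69.1 179.7 207.6]
side 513 deg past upright pct [38.3 39.8 40.7 94.  97.2] rmax 167.0 z far [ 65.8 174.1 204.8]
16.5 [523.49937245 -73.01023385 262.9195806 ] [-0.10491516  0.34634211  0.57867115]
```

View pics/s6c.png

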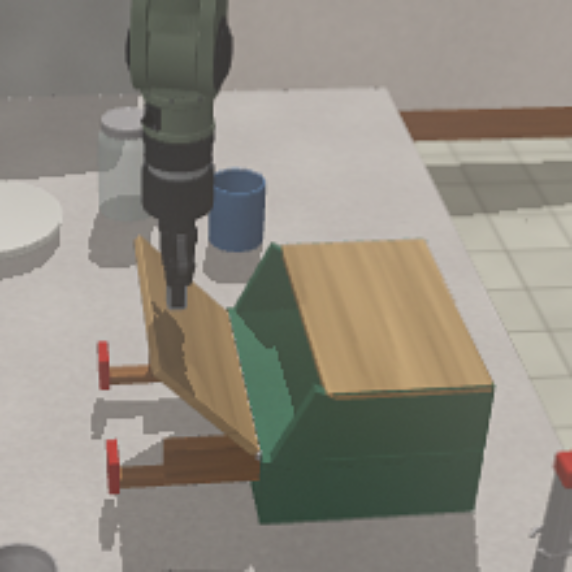

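The flap is about 40° past upright and lies ahead of the fingertips. I wait to see whether it sinks by itself.

Emit:
apply_moves([
  {"translation": [0,0,0],"spin": 0},
  {"translation": [0,0,0],"spin": 0},
  {"translation": [0,0,0],"spin": 0},
  {"translation": [0,0,0],"spin": 0},
  {"translation": [0,0,0],"spin": 0},
  {"translation": [0,0,0],"spin": 0},
  {"translation": [0,0,0],"spin": 0},
  {"translation": [0,0,0],"spin": 0},
  {"translation": [0,0,0],"spin": 0},
  {"translation": [0,0,0],"spin": 0},
  {"translation": [0,0,0],"spin": 0},
  {"translation": [0,0,0],"spin": 0},
])

```text
time_s: 18.05
eef_pos: [523.9, -73.0, 262.9]
tool_rot: [3.142, -0.0, -3.122]
ft_force: [0.1, 0.2, 0.5]
opening: 0.3
```

```bash
python3 - <<'E'
from h import *
for n in("top","side"):
    s,p,d=shot(n,f"pics/{n}7.png"); flap(n,s,d)
E
```

```text
top 771 deg past upright pct [63.3 65.2 66.2 67.1 94.2] rmax 642.0 z far [ 70.2 132.3 147.6]
side 747 deg past upright pct [64.4 65.9 66.8 67.9 96.1] rmax 165.0 z far [ 67.3 128.2 144. ]
```

It sinks at about 17°/s. I retreat upward and towards the robot while it settles.

Emit:
apply_moves([
  {"translation": [0,0,-50],"spin": 0},
  {"translation": [0,0,-100],"spin": 0},
  {"translation": [50,0,-100],"spin": 0},
  {"translation": [100,0,-100],"spin": 0},
  {"translation": [140,0,-100],"spin": 0},
  {"translation": [140,40,-100],"spin": 0},
  {"translation": [140,90,-100],"spin": 0},
  {"translation": [140,140,-100],"spin": 0},
  {"translation": [140,190,-100],"spin": 0},
  {"translation": [140,240,-100],"spin": 0},
  {"translation": [140,240,-100],"spin": 0},
  {"translation": [140,240,-100],"spin": 0},
])

```text
time_s: 19.65
eef_pos: [379.0, 163.9, 362.8]
tool_rot: [-3.141, -0.0, -3.121]
ft_force: [0.1, -0.2, 0.2]
opening: 0.6
```

Emit:
apply_moves([
  {"translation": [0,0,0],"spin": 0},
  {"translation": [0,0,0],"spin": 0},
  {"translation": [0,0,0],"spin": 0},
  {"translation": [0,0,0],"spin": 0},
  {"translation": [0,0,0],"spin": 0},
  {"translation": [0,0,0],"spin": 0},
  {"translation": [0,0,0],"spin": 0},
  {"translation": [0,0,0],"spin": 0},
  {"translation": [0,0,0],"spin": 0},
  {"translation": [0,0,0],"spin": 0},
  {"translation": [0,0,0],"spin": 0},
  {"translation": [0,0,0],"spin": 0},
])

```text
time_s: 21.15
eef_pos: [379.2, 164.1, 362.9]
tool_rot: [-3.142, -0.0, -3.122]
ft_force: [-0.2, -0.2, 0.2]
opening: 0.1
```

```bash
python3 - <<'E'
from h import *
for n in("top","side"):
    s,p,d=shot(n,f"pics/{n}8.png"); flap(n,s,d); P=cloud(n,s,d)
    r,g,b=[p[...,i].astype(int) for i in range(3)]; z=P[...,2]
    m=(r>110)&(g<60)&(b<60)&(z>50)&(z<85)&(P[...,0]<480)&(P[...,0]>400)
    for k in((P[...,1]>-70),(P[...,1]<-70)): 
        q=P[m&k]; print('tab',len(q),q.mean(0).round(1) if len(q) else '')
print(s['time_s'],s['eef_pos'],s['ft_force'])
c=p[140:440,160:480]; cv2.imwrite("pics/s8c.png",cv2.resize(c,None,fx=2,fy=2)[:,:,::-1])
E
```

```text
top 1086 deg past upright pct [85.2 86.9 88.  88.8 90.2] rmax 167.0 z far [81.7 86.5 91.2]
tab 0 
tab 0 
side 642 deg past upright pct [85.4 86.7 87.7 88.4 89.3] rmax 163.0 z far [83.6 87.  90.4]
tab 0 
tab 10 [ 448.1 -192.3   55.7]
21.2 [379.22445595 164.13745576 362.87854627] [-0.37286291 -0.64210671 -0.36593596]
```

View pics/s8c.png

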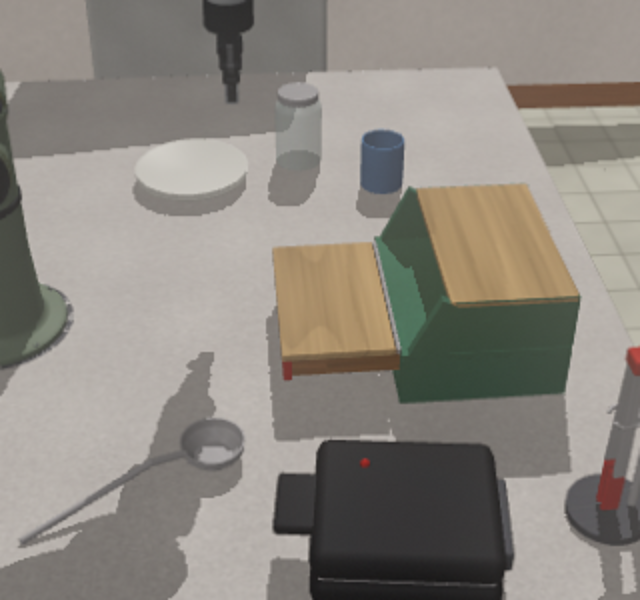

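Emit:
apply_moves([
  {"translation": [0,0,0],"spin": 0},
  {"translation": [0,0,0],"spin": 0},
  {"translation": [0,0,0],"spin": 0},
  {"translation": [0,0,0],"spin": 0},
  {"translation": [0,0,0],"spin": 0},
  {"translation": [0,0,0],"spin": 0},
  {"translation": [0,0,0],"spin": 0},
  {"translation": [0,0,0],"spin": 0},
])

```text
time_s: 22.25
eef_pos: [379.2, 164.1, 362.9]
tool_rot: [3.142, -0.0, -3.122]
ft_force: [-0.8, 0.4, 0.0]
opening: 0.1
```

```bash
python3 - <<'E'
from h import *
for n in("top","side"):
    s,p,d=shot(n,f"pics/{n}9.png"); flap(n,s,d); P=cloud(n,s,d); x,y,z=P[...,0],P[...,1],P[...,2]
    q=P[(x>455)&(x<575)&(y>-180)&(y<40)&(z>70)&(z<110)]; print(n,len(q),'slope dz/dx,dz/dy',np.linalg.lstsq(np.c_[q[:,:2]-[600,-71],np.ones(len(q))],q[:,2],rcond=None)[0].round(3))
print(s['time_s'],env.sign_off())
E
```

```text
top 1078 deg past upright pct [84.9 86.8 87.9 88.8 90.1] rmax 167.0 z far [81.8 86.6 91.2]
top 2827 slope dz/dx,dz/dy [ 1.0000e-02 -1.0000e-03  8.7938e+01]
side 646 deg past upright pct [85.3 86.8 87.6 88.4 89.5] rmax 163.0 z far [83.2 86.8 90.6]
side 1773 slope dz/dx,dz/dy [1.000e-02 0.000e+00 8.812e+01]
the job is handed in; nothing more can be done
22.3 None
```

The flap now lies level on both supports, and I handed the job in at 22.3 s. With the flap still up, I pulled each support out until it hit its stop. I then drew the flap forward from behind its edge to about 40° past upright and let it sink on its own.

- **Supports:** both stopped hard at full travel, with about 21 N on the pull.
- **Flap:** its top face measures 88 mm at the hinge (88 expected) and about 0.6° off level, and two views a second apart agreed that it had settled.
- **Other items:** the last side picture showed them standing where they were. I did not measure their positions.
- **Robot:** the arm was well clear at hand-in.

Two things were less clean:
- **Flap edge:** early in the pull it pressed up under the gripper with about 22 N, so I raised the hand 20 mm and carried on. That is below the 40 N limit.
- **Tabs:** once the flap was down it hid them. The final check that the supports were fully out rests on the earlier pictures, the stop contacts and the flap lying level.

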